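# Clip up the pen torch and hold a sediment tube in its beam

## Robot

A 6-joint arm with a two-finger parallel gripper is mounted at the origin on the work surface. World frame = base frame: x ahead of the robot, y to its left, z up, the work surface at z = 0. Lengths are in m, angles in degrees, forces in N, time in s.
With the tool pointing down it reaches from about 0.25 to 0.8 m from the base axis. Payload 8.5 kg.
Tool frame: the origin (TCP) lies on the centre line of the jaws, within the pads' length; the fingertips stand 11 mm ahead of it and the grasp point (between the pads) lies 8 mm behind it; z points along the fingers, y is the line along which they close (so a half turn about z gives the same grasp; the last joint's range is limited). The gripper opens to 85 mm and grips with 20 to 120 N. Pads are 22 mm wide; open, the fingers measure 114 mm over their backs; the gripper's body (76 mm by 85 mm) begins 54 mm behind the grasp point. The pads swing forward as they close: fully open they stand 13 mm farther back than shut.
Start: joints at [-63.426, 13.648, -0.773, 75.585, 0, 90], TCP at [0.235, -0.47, 0.242] pointing down, gripper open.
Joint ranges: [-152.45, 152.45], [-59.26, 108.67], [-65.41, 83.53], [-104.44, 129.93], [-82.83, 76.93], [-180, 180]. Speed limits (degrees/s): [127.2, 127.2, 159.86, 180, 180, 180].

## Interface

Orientations are given as [roll, pitch, yaw] about the fixed x, y, z axes, in that order (R = Rz(yaw) Ry(pitch) Rx(roll)).
In Python, from workcell import monitor, imaging, robot gives the robot as it stands. The module is installed in compiled form; this text tells all that it offers.
- The arm moves only by the shell command python3 -m pendant 'ROWS' [FORCE]. ROWS is JSON, a list that holds one entry, the list of rows, each a list of 7 numbers: the closure, from 0 (fully open) to 1 (shut), then the shift along the tool's x, y, z as a fraction of full scale, then the turn, a rotation vector about the tool's x, y, z as a fraction of full scale. In form: [[[jaw, tx, ty, tz, rx, ry, rz], ...]]. A call has 1 to 5 rows; each row is the pose to reach, as a shift and turn from the pose commanded when the call began, along the tool's axes at that moment; what a row does not reach only later rows make up. Full scale, the value 1, is 1 m for a shift and 30 degrees for a turn. A row lasts 1/8 s, in which the tool goes at most 62.5 mm and 10.7 degrees, less where a joint would pass 70% of its speed; a pose out of reach is approached as far as the arm can. A call with a number of a shift or a turn outside -1 to 1 is refused whole. A call with a gripper value outside its range is refused whole. The fingers move at their own pace and stop on an object; FORCE is the grip in N (left out, the last holds). Time passes only in rows, so rows that repeat a pose let the fingers close. It gives the time, the measured TCP pose, the force, the opening and the grip force at its end, in the units of the state.
- monitor.observe(): the state, without advancing time (a new reading comes with each control period).
- imaging.capture(name): name is "side" or "top" or "wrist"; returns a dict with "frame" (420x560x3 uint8, red, green, blue), "z_map" (420x560 float32, m along the optical axis (not along the pixel's ray), 0 where there is no reading), "fx", "fy", "cx", "cy" (pixels), "dist_coeffs" ([k1, k2, p1, p2, k3] as OpenCV has them; the pictures are not rectified), "extrinsics" (4x4, takes a point from camera to world coordinates). Camera axes: x right, y up, looking along -z (the intrinsics and any distortion apply to the point x, -y, -z); pixel columns grow to the right and rows downward; lengths in m; the calibration is good to about 2 mm. A picture is of the moment at which its call begins.
- robot.job_done(): hands the job in; it is judged then, once.
The state is a dict: "time_s": time; "joint_positions": joint angles; "qvel": joint speeds; "tau": joint torques, N m; "tcp_pos": TCP position; "tool_rot": TCP orientation; "wrist_force": force on the tool from outside, world axes, zero at the start; "ft_torque": the same for the moment, N m; "gripper_width": finger opening in m; "gripper_force": force on a finger pad.
Only numpy, scipy, OpenCV 4.12 (cv2) and the standard library are available. Lean on these libraries where they do the work, as an engineer would, in place of code of your own. Each camera call takes 0.05 s, during which the arm holds its last target. There are 200 camera calls.

## Task

Press the pen torch from its rest down past the two red sprung jaws of the clip stand until it lies fully home in both forks with the jaws snapped shut over it, and let go of it. Then draw the orange-capped tube out of the rack, lean it about halfway over (some 45 degrees) and hold it still in the air with its copper-coloured lower end in the torch's beam, about 6 cm in front of the lens, touching nothing but the gripper. Leave the other things alone; finish while still holding the tube there.

Things in the scene. Friction and masses are not known exactly. Their poses are not given: they have to be found in the camera images.
- torch: Pen torch, 60 g: a black rod 14 mm in diameter, 160 mm long, with a green tail ring and an 18 mm wide, 18 mm long aluminium head with a yellow lens. Origin on the axis, 80 mm from either end; its y axis runs along the rod towards the lens. At the start it lies level in the grey rest, axis 37 mm above the bench. It may roll about its axis.
- torch_lens (a point): Centre of the torch's lens face, 80 mm along the torch's y from its origin.
- beam_spot (a point): The point of the beam 60 mm in front of the lens, on the torch's axis (140 mm along its y). It moves with the torch. The tube's lower end belongs here.
- rest: Grey pen rest, fixed, base 70 x 120 x 8 mm, with two notched posts 12 mm wide centred 42 mm either side of its middle (72 mm free between them; post tops at 40 mm). Origin under its centre; the torch lies along its y axis.
- clip: Clip stand, fixed: dark base 100 x 130 x 12 mm and two aluminium forks, each 12 mm thick, centred at y = +42 and -42 mm, 72 mm free between them down to the base. Origin: underside, below the rod's seat; the clipped rod lies along the stand's y axis, lens to either end. Fork tops (back wall at x = -18 to -8, jaw post at x = 19 to 24 mm) are 129 mm high.
- clip_seat (a point): Where the middle of the torch's axis belongs when fully home: midway between the forks, 100 mm straight above the stand's origin. Each fork's seat has a flat floor 7 mm below this point in a 16 mm wide slot: back wall on the stand's -x side, low lip (8 mm above the floor) and sprung jaw on its +x side.
- jaw_left (a joint): Red sprung jaw on the stand's +y fork, hinged along y at x = 16, z = 123 mm. Angle in rad: 0 = shut (tip over the slot at x = 2.5, z = 112 mm); a rod coming down pushes it down and aside (about 0.4, at most 0.8); it springs back to 0 once the rod is home. Passing both jaws takes some 6 to 8 N straight down; they also press the rod towards the back wall.
- jaw_right (a joint): The same red sprung jaw on the fork at the stand's -y end.
- tube: Capped clear sample tube, 30 g, 16 mm in diameter, eight-sided orange cap 20 mm across its flats and 24 mm tall, 112 mm long overall, copper-coloured sediment at the lower end. Origin: centre of its lower end; z axis along the tube to the cap (which spans z = 88 to 112 mm). It starts upright in one of the rack's three holes, lower end 15 mm above the bench.
- tube_low (a point): Middle of the copper-coloured sediment, on the tube's axis 15 mm from its lower end.
- tube_cap (a point): Middle of the orange cap, on the tube's axis 100 mm from its lower end: where to grip.
- rack: White tube rack block, fixed, 55 x 155 x 60 mm, with three holes 45 mm deep in a row along its y axis, 50 mm apart. Origin under its centre. Best gripped across the row (fingers closing along the rack's x).
- tube_blue: Blue-capped tube of the same shape in the rack. Leave alone.
- tube_white: White-capped tube of the same shape in the rack. Leave alone.
- oil: Small amber jar, 32 mm wide, 60 mm tall, origin under its centre. Leave alone.
- dish: Glass dish, 84 mm wide, 16 mm tall, origin under its centre. Leave alone.
- slides: Blue slide box, 85 x 60 x 34 mm, origin under its centre. Leave alone.
- reagent: Amber bottle with a blue cap, 60 mm wide, 130 mm tall, origin under its centre. Leave alone.
- beaker: Glass beaker, 70 mm wide, 90 mm tall, origin under its centre. Leave alone.
There are look-alikes about, which are no part of the job. Leave any turquoise look-alike of the rack alone.

How it is judged (in metres and radians):
On the way, in this order (a step that is already met when the one before it is completed fails the run):
1. the torch lies fully home in both forks, both jaws are shut over it, and the gripper has let go of it (x of torch in the frame of clip between -0.004 and 0.004 m and y of torch in the frame of clip between -0.03 and 0.03 m and z of torch in the frame of clip between 0.096 and 0.104 m and angle between the y axis of torch and the y axis of clip, either way round below 0.07 rad and value of joint each of jaw_left, jaw_right below 0.1 rad and contact force between the arm and torch below 0.05 N), for 0.2 s.
2. the orange-capped tube is drawn clear of the rack, held by the fingers (z of tube in the frame of rack above 0.064 m and contact force between the fingers and tube above 0.5 N), for 0.1 s.
At the end, for the whole second after the job is handed in: Torch still home in the clip (within 4 mm of the seat line), jaws shut, untouched; the tube is held still by the fingers alone, tilted 0.55 to 1.05 rad from upright, its sediment within 35 mm of the beam spot, its lower end over 60 mm above the bench (all of step 1 and distance between tube_low and beam_spot below 0.035 m and angle between tube's own z axis and vertical between 0.55 and 1.05 rad and height (world z) of tube above 0.06 m and contact force between the fingers and tube above 0.5 N and contact force between each of rack, clip, torch, rest, tube_blue, tube_white, oil, dish, slides, reagent, beaker and tube below 0.05 N and linear speed of tube below 0.03 m/s); the arm keeps its last pose, push and grip.
It fails at once if a bystander is moved more than 25 mm: the other tubes, jar, dish, slide box, bottle or beaker (distance of any of tube_blue, tube_white, oil, dish, slides, reagent, beaker from where it was at the start of the episode above 0.025 m).
It also fails if it takes over 58 s, if anything falls off the work surface, if the arm or the gripper's body presses on something with over 40 N, if the wrist force passes 120 N, or if a joint passes its speed limit or range.

## Working session

There is one attempt and no reset: what is moved stays moved. The work goes in short steps, Python scripts to look and compute and a shell command to move; the robot and the scene stay as the last step left them, time stands still between calls to the robot, and variables do not carry over. Pictures are saved under pics/ and viewed, at most 11 in all, crops included, and the job is handed in when it is done.

```bash
mkdir -p pics; cat > h.py <<'E'
import numpy as np, cv2
from workcell import monitor, imaging, robot
from scipy.spatial.transform import Rotation as R
def cap(n):
    c=imaging.capture(n); np.savez(f'{n}.npz',**{k:np.array(v) for k,v in c.items()}); return c
def load(n): return dict(np.load(f'{n}.npz'))
def rays(c,uv):
    K=np.array([[c['fx'],0,c['cx']],[0,c['fy'],c['cy']],[0,0,1.]],float)
    p=cv2.undistortPoints(np.array(uv,float).reshape(-1,1,2),K,np.array(c['dist_coeffs'],float)).reshape(-1,2)
    return np.c_[p[:,0],-p[:,1],-np.ones(len(p))]
def depthpt(c,uv):
    uv=np.array(uv).reshape(-1,2); d=rays(c,uv)
    z=c['z_map'][uv[:,1].astype(int),uv[:,0].astype(int)]
    E=np.array(c['extrinsics']); return (d*z[:,None])@E[:3,:3].T+E[:3,3], z
def plane(c,uv,h):
    E=np.array(c['extrinsics']); d=rays(c,uv)@E[:3,:3].T; o=E[:3,3]
    return o+d*((h-o[2])/d[:,2])[:,None]
E
python3 - <<'E'
from h import *
for n in('top','side'):
    c=cap(n); cv2.imwrite(f'pics/{n}0.png',cv2.cvtColor(c['frame'],cv2.COLOR_RGB2BGR)); print(n,c['extrinsics'],c['fx'],c['dist_coeffs'])
print(monitor.observe())
E
```

```text
top [[-0.01273461  0.9965929  -0.08148882  0.43412524]
 [-0.99958319 -0.01479962 -0.02478738 -0.00892049]
 [-0.02590893  0.0811392   0.99636598  1.40951026]
 [ 0.          0.          0.          1.        ]] 499.7404008206068 [0.03018428 0.         0.         0.         0.        ]
side [[-0.73961957  0.37090648 -0.56159707 -0.07853727]
 [-0.67299724 -0.41519331  0.61211864  0.6873353 ]
 [-0.00613258  0.83068821  0.55670414  0.72693931]
 [ 0.          0.          0.          1.        ]] 489.384301621597 [0.01800364 0.         0.         0.         0.        ]
{'time_s': 0.1, 'joint_positions': array([-6.34263964e+01,  1.36779721e+01, -8.10833633e-01,  7.55827280e+01,
       -1.43217656e-03,  8.99998377e+01]), 'qvel': array([ 0.03906176, -0.01938211, -0.04878904,  0.04562519,  0.07272315,
       -0.02050522]), 'tau': array([-6.28074285e-04, -5.39722502e+01,  3.46998024e+01,  1.34432543e-02,
       -4.30557520e-05,  1.04447075e-06]), 'tcp_pos': array([ 0.23470019, -0.46924179,  0.24174643]), 'tool_rot': array([-1.79928466e+02,  1.43197286e-03,  2.65737677e+01]), 'wrist_force': array([-0.80786101, -0.31217951,  1.07327225]), 'ft_torque': array([-0.00497413,  0.02029797,  0.03791104]), 'gripper_force': 0.0, 'gripper_width': 0.08534902195792508}
```

View pics/top0.png

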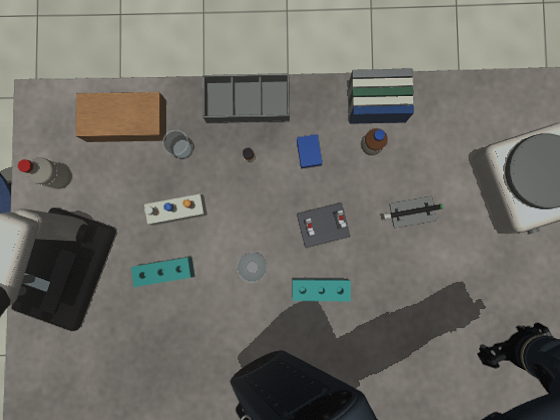

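View pics/side0.png

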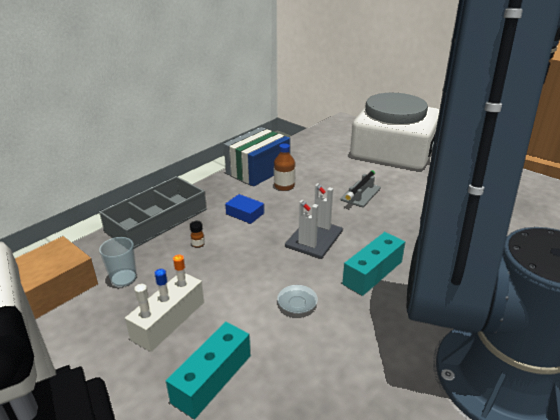

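The top view shows the torch at (381–440, 212), with its lens on the left at (384,216) and its tail at (440,207). The clip is at (324,225), with red jaws at (310,227) and (341,217). The rack is at (174,209).

Possible mix-ups:
- **Tube:** the candidates are the orange cap (188,203), blue cap (169,207), white cap (152,210) and the red bottle cap (25,166). I choose orange.
- **Rack:** the white rack (174,209), not the turquoise ones (162,271) and (321,290).
- **Clip and torch:** there is only one of each.

```bash
python3 - <<'E'
from h import *
c=load('top'); f=c['frame']
v,u=np.mgrid[0:420,0:560]; uv=np.c_[u.ravel(),v.ravel()]
P,z=depthpt(c,uv); P=P.reshape(420,560,3)
hsv=cv2.cvtColor(f,cv2.COLOR_RGB2HSV)
def box(u0,u1,v0,v1): m=np.zeros((420,560),bool); m[v0:v1,u0:u1]=1; return m
def rect(m,h,name):
    p=plane(c,np.argwhere(m)[:,::-1],h)[:,:2].astype(np.float32)
    (cx,cy),s,a=cv2.minAreaRect(p*1000); print(name,m.sum(),'c',round(cx,1),round(cy,1),'s',np.round(s,1),'a',round(a,2),'mean',(p.mean(0)*1000).round(1))
Z=P[...,2]
b=box(290,360,195,255); print('bench z',np.median(Z[180:195,300:340]))
rect(b&(Z>.006),.012,'clip all'); rect(b&(Z>.006)&(Z<.03),.012,'clip base'); rect(b&(Z>.118)&(Z<.15),.129,'clip tops')
print('tops z',np.median(Z[b&(Z>.118)]))
t=box(375,450,190,235); rect(t&(Z>.004)&(Z<.02),.008,'rest base'); rect(t&(Z>.028),.042,'torch')
r=box(135,215,185,235); rect(r&(Z>.05)&(Z<.066),.06,'rack top'); 
H,S,V=cv2.split(hsv)
rect(r&(H>8)&(H<20)&(S>150),.127,'orange'); rect(r&(H>105)&(H<130)&(S>120),.127,'blue')
red=b&((H<8)|(H>172))&(S>140); 
n,l,st,ce=cv2.connectedComponentsWithStats(red.astype(np.uint8))
for i in range(1,n): rect(l==i,.12,'red')
rect(t&(H>20)&(H<40)&(S>80),.037,'yellow');rect(t&(H>45)&(H<90)&(S>80),.037,'green')
# orange/side etc
for n_,pt in dict(dish=(251,266),jar=(249,155),slides=(310,151),reag=(376,139),beaker=(180,145),turq=(321,290)).items(): print(n_,plane(c,[pt],.02)[0].round(3))
bg=cv2.cvtColor(f,cv2.COLOR_RGB2BGR)
a=cv2.resize(bg[190:255,290:450],None,fx=5,fy=5,interpolation=3); d=cv2.resize(bg[185:235,135:295],None,fx=5,fy=5,interpolation=3)
cv2.imwrite('pics/crop1.png',np.vstack([a,d]))
E
```

```text
bench z -9.370547448928068e-05
clip all 1703 c 513.5 -94.6 s [192.6 162.3] a 89.09 mean [510.3 -92. ]
clip base 1450 c 513.4 -96.2 s [189.6 162.2] a 89.09 mean [509.4 -90.5]
clip tops 105 c 509.3 -91.3 s [42.2 97.5] a 13.7 mean [511.1 -91.9]
tops z 0.12748402999736697
rest base 895 c 543.5 -339.2 s [205.8 123.4] a 89.04 mean [ 543.4 -340.9]
torch 408 c 533.9 -327.7 s [173.5  99.4] a 86.09 mean [ 541.6 -333. ]
rack top 914 c 556.8 317.1 s [ 55.9 159. ] a 9.49 mean [555.4 313.8]
orange 35 c 566.1 267.9 s [18.3 15.6] a 89.14 mean [566.  267.2]
blue 45 c 558.0 316.4 s [18.8 16.1] a 62.77 mean [557.9 316.5]
red 13 c 523.2 -129.7 s [7.7 7.8] a 89.16 mean [ 523.5 -130.6]
red 12 c 504.7 -49.0 s [8.1 8.1] a 25.77 mean [504.7 -48.9]
yellow 2 c 530.0 -253.4 s [2.7 0. ] a 178.32 mean [ 530.  -253.4]
green 12 c 556.4 -411.1 s [ 5.4 11. ] a 87.82 mean [ 555.3 -410.6]
dish [0.399 0.111 0.02 ]
jar [0.71  0.114 0.02 ]
slides [ 0.719 -0.058  0.02 ]
reag [ 0.749 -0.243  0.02 ]
beaker [0.742 0.31  0.02 ]
turq [ 0.331 -0.081  0.02 ]
```

View pics/crop1.png

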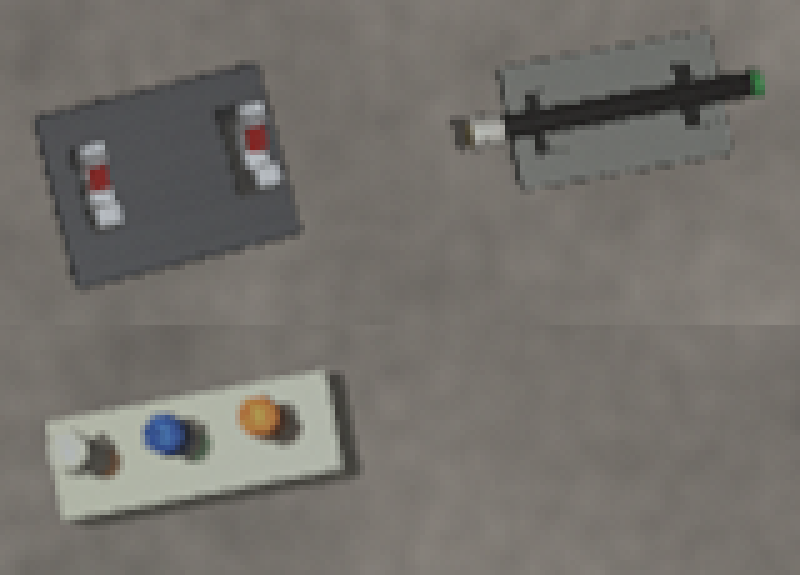

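The crop confirms the choices. The torch's yellow lens is on the left and its green tail on the right. The jaw posts sit on the upper (+x) side of the clip, next to the red jaws, and the orange tube is in the white rack. I'll move over the torch now.

```bash
python3 -m pendant '[[[0,0.3,0,0,0,0,-1],[0,0.3,0,0,0,0,-1],[0,0.3,0,0,0,0,-1],[0,0.3,0,0,0,0,-1],[0,0.3,0,0,0,0,-1]]]'; python3 -m pendant '[[[0,0.03,0.03,0,0,0,-1],[0,0.03,0.03,0,0,0,-1],[0,0.03,0.03,0,0,0,-1],[0,0.03,0.03,0,0,0,-1]]]'; python3 -m pendant '[[[0,0,0,0,0,0,-0.42],[0,0,0,0,0,0,-0.42],[0,0,0,0,0,0,-0.42]]]'
python3 - <<'E'
from h import *
c=cap('wrist'); cv2.imwrite('pics/w1.png',cv2.cvtColor(c['frame'],cv2.COLOR_RGB2BGR)); s=monitor.observe(); print(s['time_s'],s['tcp_pos'],s['tool_rot'],s['joint_positions'],c['extrinsics'],c['fx'])
E
```

```text
time_s: 0.72
tcp_pos: [0.5051, -0.3337, 0.2418]
tool_rot: [-180.0, -0.0, 56.6]
wrist_force: [0.1, -1.2, 0.7]
gripper_width: 0.0856
gripper_force: 0.0
time_s: 1.23
tcp_pos: [0.5447, -0.3266, 0.2417]
tool_rot: [-179.9, -0.0, 86.5]
wrist_force: [0.6, -0.3, -0.7]
gripper_width: 0.0852
gripper_force: 0.0
time_s: 1.6
tcp_pos: [0.5446, -0.3269, 0.2422]
tool_rot: [-180.0, -0.0, 98.9]
wrist_force: [0.2, -0.3, 0.2]
gripper_width: 0.0854
gripper_force: 0.0
1.65 [ 0.54460655 -0.32683161  0.2422535 ] [-1.79995537e+02 -1.08565607e-02  9.89273137e+01] [-3.09715370e+01  2.47953039e+01  1.57096386e+01  8.09247225e+01
  5.46605266e-03  5.01011484e+01] [[ 9.87813691e-01 -1.50235807e-01 -4.06609701e-02  5.33506979e-01]
 [ 1.55640546e-01  9.52893965e-01  2.60325013e-01 -2.60839398e-01]
 [-3.64545422e-04 -2.63481107e-01  9.64664487e-01  3.74491860e-01]
 [ 0.00000000e+00  0.00000000e+00  0.00000000e+00  1.00000000e+00]] 311.4135095800774
```

View pics/w1.png

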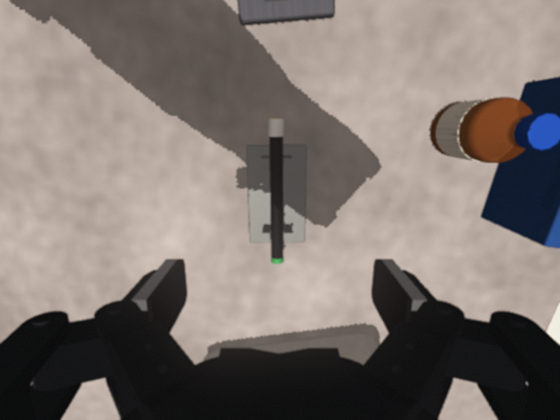

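The wrist view shows the torch running from its head at (277,120) to its tail at (277,263), with the rest at (247–306, 145–242). Now I'll fit the torch axis.

```bash
python3 - <<'E'
from h import *
c=load('wrist'); g=cv2.cvtColor(c['frame'],cv2.COLOR_RGB2GRAY); hsv=cv2.cvtColor(c['frame'],cv2.COLOR_RGB2HSV)
m=np.zeros(g.shape,bool); m[138:256,262:294]=g[138:256,262:294]<45
rows=[];
for r in range(140,256):
    x=np.where(m[r])[0]
    if 6<len(x)<16: rows.append((x.mean(),r,len(x)))
rows=np.array(rows); print(len(rows),rows[:,2].mean())
p=plane(c,rows[:,:2],.037)[:,:2]
vx,vy,x0,y0=cv2.fitLine(p.astype(np.float32),cv2.DIST_HUBER,0,.001,.001).ravel()
print('axis ang (y-axis vs world y)',np.degrees(np.arctan2(-vx,vy)) if vy>0 else np.degrees(np.arctan2(vx,-vy)),'pt',x0,y0)
gr=(hsv[...,0]>45)&(hsv[...,0]<85)&(hsv[...,1]>90); gr[:250]=0;gr[275:]=0
a=np.argwhere(gr)[:,::-1]; print('green',a.min(0),a.max(0)); print(plane(c,[a.mean(0),(a[:,0].mean(),a[:,1].max())],.037))
print(g[110:145,277], 'v head'); 
for v in (116,118,120,136,138): print(v,plane(c,[(277,v)],.04)[0].round(4))
E
```

```text
69 11.405797101449275
axis ang (y-axis vs world y) 9.918695 pt 0.5393322 -0.31768417
green [272 258] [281 262]
[[ 0.55430475 -0.41098745  0.037     ]
 [ 0.55467863 -0.41339114  0.037     ]]
[ 94  93  94  92  93  93  94  97 111 130 136 135 135 135 134 133 133 135
 134 133 133 133 131 131 132 128 107  60  29  26  29  30  30  29  29] v head
116 [ 0.5299 -0.251   0.04  ]
118 [ 0.5302 -0.253   0.04  ]
120 [ 0.5305 -0.255   0.04  ]
136 [ 0.533  -0.2708  0.04  ]
138 [ 0.5333 -0.2728  0.04  ]
```

```bash
python3 -m pendant '[[[0,-0.006,-0.003,0.06,0,0,0],[0,-0.006,-0.003,0.12,0,0,0],[0,-0.006,-0.003,0.17,0,0,0],[0,-0.006,-0.003,0.2,0,0,0],[0,-0.006,-0.003,0.213,0,0,0]]]' 70; python3 -m pendant '[[[0,0,0,0,0,0,0],[0.5,0,0,0,0,0,0],[1,0,0,0,0,0,0],[1,0,0,0,0,0,0],[1,0,0,0,0,0,0]]]'; python3 -m pendant '[[[1,0,0,0,0,0,0],[1,0,0,0,0,0,0],[1,0,0,0,0,0,0],[1,0,0,0,0,0,0]]]'
```

```text
time_s: 2.28
tcp_pos: [0.5418, -0.3327, 0.0275]
tool_rot: [-179.9, -0.1, 99.0]
wrist_force: [0.1, -0.9, 0.4]
gripper_width: 0.0854
gripper_force: 0.0
time_s: 2.9
tcp_pos: [0.5429, -0.3333, 0.0297]
tool_rot: [180.0, 0.0, 99.2]
wrist_force: [-0.5, 2.2, 9.6]
gripper_width: 0.0123
gripper_force: 43.3
time_s: 3.4
tcp_pos: [0.5429, -0.3333, 0.0298]
tool_rot: [180.0, 0.0, 99.2]
wrist_force: [-1.9, 1.3, 6.1]
gripper_width: 0.0115
gripper_force: 68.2
```

```bash
python3 -m pendant '[[[1,0,0,-0.03,0,0,0],[1,0,0,-0.08,0,0,0],[1,0,0,-0.14,0,0,0],[1,0,0,-0.18,0,0,0],[1,0,0,-0.18,0,0,0]]]'
python3 - <<'E'
from h import *
c=cap('wrist'); cv2.imwrite('pics/w2.png',cv2.cvtColor(c['frame'],cv2.COLOR_RGB2BGR)); 
d=cap('side')
s=monitor.observe(); print(s['time_s'],s['tcp_pos'],s['tool_rot'],s['wrist_force'])
E
```

```text
time_s: 4.03
tcp_pos: [0.544, -0.334, 0.2128]
tool_rot: [179.7, 0.2, 99.2]
wrist_force: [-0.5, 0.3, -1.6]
gripper_width: 0.0119
gripper_force: 68.3
4.125 [ 0.54259227 -0.33311291  0.20885025] [-1.79986180e+02 -1.11627955e-02  9.91740626e+01] [ 0.27936984 -0.3288862  -0.64090109]
```

View pics/w2.png

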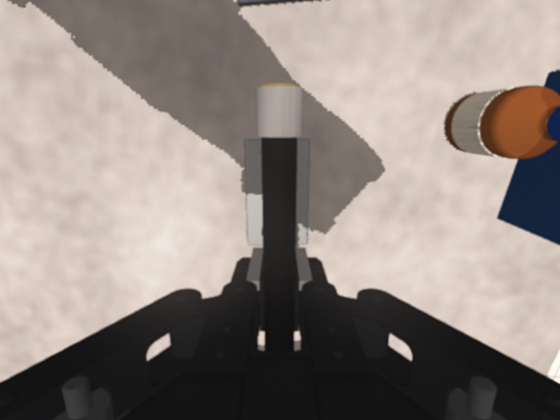

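The torch is held between the pads: head at (258–302, 85–138), rod straight up the image at column 280. I'll measure how it sits in the hand, then refine the clip.

```bash
python3 - <<'E'
from h import *
c=load('wrist'); s=monitor.observe(); T=R.from_euler('xyz',s['tool_rot'],degrees=True).as_matrix()
for v,rad in((95,.009),(110,.009),(125,.009),(150,.007),(180,.007),(210,.007),(235,.007)):
    P,z=depthpt(c,[(u,v) for u in range(277,284)]); q=(np.median(P,0)-s['tcp_pos'])@T; q[2]+=rad; print(v,(q*1000).round(1))
g=cv2.cvtColor(c['frame'],cv2.COLOR_RGB2GRAY).astype(int)
for v in (90,100,115,130): print(v,g[v,250:312:2])
E
```

```text
95 [ 76.4   0.8 -11.1]
110 [ 71.5   0.9 -10.7]
125 [ 66.3   0.9 -11.1]
150 [ 57.3   0.9 -10.8]
180 [ 46.1   0.9 -11.4]
210 [ 34.3   0.9 -11.5]
235 [ 23.9   1.  -11.4]
90 [109 109 107 112 128 136 144 151 157 160 164 165 168 170 171 171 166 166
 165 162 160 159 159 152 146 139 119 141 183 195 201]
100 [112 114 113 109 130 138 145 152 156 161 163 165 169 170 169 169 165 164
 162 160 157 158 157 147 145 137 116 113 114 114 117]
115 [113 114 113 111 130 140 147 153 158 162 164 166 167 167 167 167 162 160
 159 157 153 155 153 145 139 129 113 114 115 114 115]
130 [113 113 114 112 129 142 149 153 159 162 164 163 163 163 165 162 159 158
 157 155 152 152 148 139 134 124 109 110 111 108 109]
```

```bash
python3 -m pendant '[[[1,0.045,0.007,-0.03,0,0,-0.14],[1,0.094,0.013,-0.06,0,0,-0.14],[1,0.094,0.013,-0.06,0,0,-0.14],[1,0.094,0.013,-0.06,0,0,-0.14]]]'
python3 - <<'E'
from h import *
c=cap('wrist'); cv2.imwrite('pics/w3.png',cv2.cvtColor(c['frame'],cv2.COLOR_RGB2BGR)); s=monitor.observe(); print(s['time_s'],s['tcp_pos'],s['tool_rot'])
E
```

```text
time_s: 4.62
tcp_pos: [0.5402, -0.2382, 0.2677]
tool_rot: [-179.9, -0.1, 103.4]
wrist_force: [0.2, -0.9, -0.7]
gripper_width: 0.0114
gripper_force: 68.3
4.675 [ 0.54009571 -0.23862226  0.26747843] [-1.79871602e+02 -8.39652164e-02  1.03361605e+02]
```

View pics/w3.png

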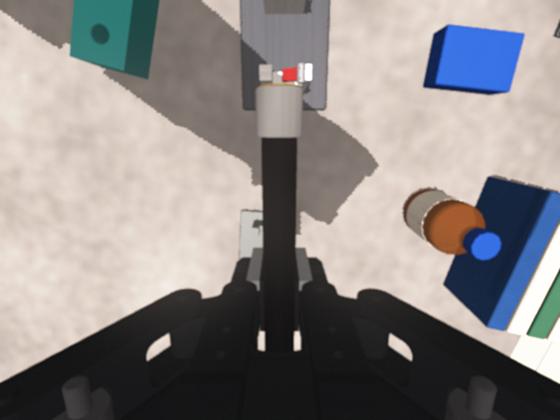

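The wrist view shows the near fork top at (260–312, 65–83): back wall on the left, red jaw and post on the right. The base front edge is at row 108, columns 243–327. I'll measure it, then move forward to see the far fork.

```bash
cat >> h.py <<'E'
def fork(c,box):
    u0,u1,v0,v1=box; v,u=np.mgrid[v0:v1,u0:u1]; uv=np.c_[u.ravel(),v.ravel()]
    P,z=depthpt(c,uv); k=(P[:,2]>.118)&(P[:,2]<.14); q=plane(c,uv[k],.129)[:,:2]
    print('n',k.sum(),'z',np.median(P[k,2])); r=cv2.minAreaRect((q*1000).astype(np.float32)); print(r)
    return q
E
python3 - <<'E'
from h import *
c=load('wrist'); q=fork(c,(250,325,55,90))
s=monitor.observe(); a=np.radians(s['tool_rot'][2]-90); X=np.array([np.cos(a),np.sin(a)]);Y=np.array([-X[1],X[0]])
o=s['tcp_pos'][:2]; print('in tool-aligned frame x',((q-o)@X).min(),((q-o)@X).max(),'y',((q-o)@Y).min(),((q-o)@Y).max(),'z axis')
g=cv2.cvtColor(c['frame'],cv2.COLOR_RGB2GRAY).astype(int)
for v in (30,50,95,102): print(v,g[v,236:250],g[v,320:336])
H=cv2.cvtColor(c['frame'],cv2.COLOR_RGB2HSV); m=((H[...,0]<8)|(H[...,0]>172))&(H[...,1]>140); m[90:]=0;m[:,:250]=0;m[:,325:]=0
a=np.argwhere(m)[:,::-1]; print('red',a.min(0),a.max(0),plane(c,[a.mean(0)],.118))
E
python3 -m pendant '[[[1,0.05,0,0,0,0,0],[1,0.095,0,0,0,0,0],[1,0.095,0,0,0,0,0],[1,0.095,0,0,0,0,0]]]'
python3 - <<'E'
from h import *
c=cap('wrist'); cv2.imwrite('pics/w4.png',cv2.cvtColor(c['frame'],cv2.COLOR_RGB2BGR)); s=monitor.observe(); print(s['time_s'],s['tcp_pos'],s['tool_rot'])
E
```

```text
n 608 z 0.12701083317117232
((518.5897827148438, -131.3040008544922), (41.82717514038086, 14.199725151062012), 13.466609954833984)
in tool-aligned frame x -0.017026331880735834 0.024778888339221133 y 0.10226013216180106 0.11650964177526511 z axis
30 [160 166 178 184 161 128 126 133 136 134 134 136 135 133] [134 132 132 130 132 131 128 117 123 162 198 208 211 213 214 214]
50 [116 113 113 108  95  78  69  71  72  72  74  74  73  74] [137 137 135 135 133 127 118 114 147 192 214 215 215 215 214 216]
95 [122 124 121 123 120 106  86  71  70  72  73  73  74  73] [137 137 137 137 130 121 138 185 208 212 214 212 213 213 213 213]
102 [120 121 121 122 123 116  96  75  69  71  73  72  74  73] [140 138 138 135 127 126 154 190 207 212 211 212 213 211 210 210]
red [283  67] [296  80] [[ 0.5222553  -0.12978644  0.118     ]]
time_s: 5.18
tcp_pos: [0.5185, -0.1467, 0.2683]
tool_rot: [-179.9, -0.0, 103.3]
wrist_force: [0.4, -0.7, -0.4]
gripper_width: 0.0123
gripper_force: 68.3
5.225 [ 0.51867998 -0.14693078  0.26845815] [-1.79939821e+02 -1.97946347e-02  1.03312595e+02]
```

View pics/w4.png

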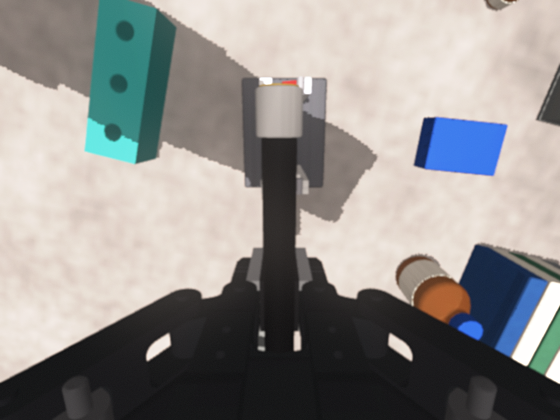

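The far fork is partly visible just ahead of the head, at (260–312, 78–92). The base edges run at columns 243–327.

```bash
python3 - <<'E'
from h import *
c=load('wrist'); s=monitor.observe(); a=np.radians(s['tool_rot'][2]-90); X=np.array([np.cos(a),np.sin(a)]);Y=np.array([-X[1],X[0]]); o=s['tcp_pos'][:2]
g=cv2.cvtColor(c['frame'],cv2.COLOR_RGB2GRAY).astype(int)
for v in (80,84,88,92): print(v,g[v,255:275],g[v,298:318])
H=cv2.cvtColor(c['frame'],cv2.COLOR_RGB2HSV); m=((H[...,0]<8)|(H[...,0]>172))&(H[...,1]>140); m[95:]=0;m[:,:250]=0;m[:,325:]=0
b=np.argwhere(m)[:,::-1]; print('red',b.min(0),b.max(0),plane(c,[b.mean(0)],.118))
def T(uv,h): d=plane(c,uv,h)[:,:2]-o; return np.c_[d@X,d@Y].round(4)
print('fork L/R candidates',T([(259.5,82),(312,82)],.129))
print('top row of fork',T([(262,77),(308,77)],.129))
# base long edges: fit via gradient
for lo,hi in((236,252),(318,334)):
    e=[]
    for v in range(95,178):
        d=np.abs(np.diff(cv2.GaussianBlur(g.astype(np.float32),(3,3),0)[v,lo:hi])); e.append((lo+.5+d.argmax(),v))
    q=T(e,.012); vx,vy,x0,y0=cv2.fitLine(q.astype(np.float32),cv2.DIST_HUBER,0,.001,.001).ravel(); print('base edge',x0,y0,'ang',np.degrees(np.arctan(vx/vy)))
E
```

```text
80 [ 87  87  87 115 179 231 242 248 254 255 255 255 255 255 255 255 254 206
 150 144] [213 235 242 239 223 213 238 255 255 255 255 255 255 239 172 146 148 147
 144 144]
84 [ 87  87  88 111 158 183 182 176 174 189 215 228 225 219 214 203 183 165
 161 163] [208 236 244 239 223 210 240 255 255 255 255 255 255 239 175 151 152 153
 152 151]
88 [ 97 114 133 146 153 157 160 163 168 173 175 178 180 181 183 182 185 187
 188 188] [165 167 174 182 190 203 240 255 255 255 255 255 255 224 163 149 150 152
 150 150]
92 [108 129 143 149 152 156 160 164 167 172 175 177 179 181 183 184 185 187
 187 188] [165 162 156 147 149 187 245 255 255 255 255 255 254 213 162 150 151 151
 149 151]
red [283  81] [295  83] [[ 0.50321847 -0.04417434  0.118     ]]
fork L/R candidates [[-0.0169  0.1021]
 [ 0.0258  0.1022]]
top row of fork [[-0.0148  0.1059]
 [ 0.0225  0.1059]]
base edge -0.04523 0.0566 ang -0.38198262
base edge 0.05432 0.05527 ang -0.17553335
```

Both forks give a seat line at tool y ≈ +0.9 to 1.0 mm. The torch sits at +0.9 mm in the same camera, so it is aligned. The seat is 57 mm ahead. I'll move over it and then down to just above the forks.

```bash
python3 -m pendant '[[[1,0.03,0,0,0,0,0],[1,0.057,0,0.03,0,0,0],[1,0.057,0,0.08,0,0,0],[1,0.057,0,0.125,0,0,0],[1,0.057,0,0.133,0,0,0]]]' 100; python3 -m pendant '[[[1,0,0,0,0,0,0],[1,0,0,0,0,0,0],[1,0,0,0,0,0,0]]]'
python3 - <<'E'
from h import *
d=cap('side'); bg=cv2.cvtColor(d['frame'],cv2.COLOR_RGB2BGR); cv2.imwrite('pics/s2.png',cv2.resize(bg[120:270,250:420],None,fx=4,fy=4,interpolation=3))
E
```

```text
time_s: 5.85
tcp_pos: [0.5037, -0.0911, 0.1335]
tool_rot: [-179.7, -0.1, 103.3]
wrist_force: [-0.0, -0.7, 0.6]
gripper_width: 0.0109
gripper_force: 97.7
time_s: 6.22
tcp_pos: [0.5063, -0.0907, 0.1377]
tool_rot: [179.9, 0.1, 103.4]
wrist_force: [-0.7, -0.3, -0.3]
gripper_width: 0.0109
gripper_force: 97.7
```

View pics/s2.png

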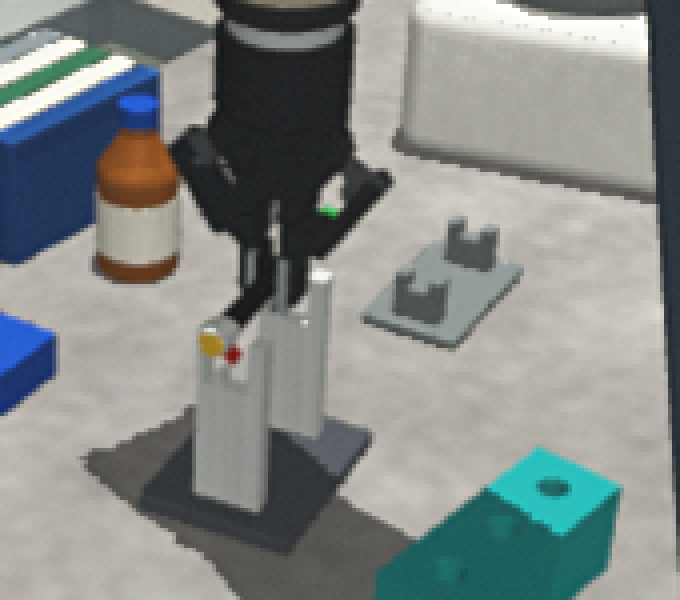

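The side crop shows the lens at (212,343) and the tail at (330,212). That line is parallel to the line of the forks, so the torch is level and sits over the slots. Now I'll press it in.

```bash
python3 -m pendant '[[[1,0,0,0.01,0,0,0],[1,0,0,0.016,0,0,0],[1,0,0,0.02,0,0,0],[1,0,0,0.024,0,0,0]]]';python3 -m pendant '[[[1,0,0,0.004,0,0,0],[1,0,0,0.008,0,0,0],[1,0,0,0.012,0,0,0]]]';python3 -m pendant '[[[1,0,0,0.003,0,0,0],[1,0,0,0.006,0,0,0],[1,0,0,0.006,0,0,0]]]'
```

```text
time_s: 6.78
tcp_pos: [0.5057, -0.0904, 0.1123]
tool_rot: [180.0, 0.0, 103.4]
wrist_force: [1.4, 0.1, 8.2]
gripper_width: 0.0107
gripper_force: 98.6
time_s: 7.15
tcp_pos: [0.5057, -0.0907, 0.1009]
tool_rot: [179.9, 0.0, 103.4]
wrist_force: [-0.9, -0.1, 10.3]
gripper_width: 0.0111
gripper_force: 99.0
time_s: 7.52
tcp_pos: [0.5057, -0.0905, 0.0942]
tool_rot: [180.0, 0.0, 103.4]
wrist_force: [3.2, 0.0, 0.2]
gripper_width: 0.011
gripper_force: 98.3
```

```bash
python3 -m pendant '[[[1,0,0,0.001,0,0,0],[1,0,0,0.002,0,0,0],[1,0,0,0.002,0,0,0]]]';python3 -m pendant '[[[1,0,0,0.001,0,0,0],[1,0,0,0.002,0,0,0],[1,0,0,0.002,0,0,0]]]'
```

```text
time_s: 7.9
tcp_pos: [0.5057, -0.0904, 0.0928]
tool_rot: [180.0, 0.0, 103.4]
wrist_force: [1.7, 0.8, 7.7]
gripper_width: 0.0113
gripper_force: 98.9
time_s: 8.28
tcp_pos: [0.5058, -0.0904, 0.0926]
tool_rot: [179.9, 0.0, 103.4]
wrist_force: [-6.3, 1.6, 27.2]
gripper_width: 0.0108
gripper_force: 101.3
```

The torch is home on the floor: TCP at .0927, force rising. I'll relieve the push, open, rise and look.

```bash
python3 -m pendant '[[[1,0,0,-0.0025,0,0,0],[1,0,0,-0.0025,0,0,0],[0.4,0,0,-0.0025,0,0,0],[0,0,0,-0.0025,0,0,0],[0,0,0,-0.0025,0,0,0]]]' 40;python3 -m pendant '[[[0,0,0,0,0,0,0],[0,0,0,-0.02,0,0,0],[0,0,0,-0.06,0,0,0],[0,0,0,-0.12,0,0,0],[0,0,0,-0.15,0,0,0]]]'
python3 - <<'E'
from h import *
d=cap('side'); bg=cv2.cvtColor(d['frame'],cv2.COLOR_RGB2BGR); w=cap('wrist'); bw=cv2.cvtColor(w['frame'],cv2.COLOR_RGB2BGR)
cv2.imwrite('pics/s3.png',np.hstack([cv2.resize(bg[150:270,270:360],None,fx=4.5,fy=4.5,interpolation=3),cv2.resize(bw[80:350,200:370],(340,540),interpolation=3)]))
s=monitor.observe(); print(s['time_s'],s['tcp_pos'],s['tool_rot'],s['wrist_force'])
E
```

```text
time_s: 8.9
tcp_pos: [0.5049, -0.0904, 0.0924]
tool_rot: [-179.9, -0.0, 103.4]
wrist_force: [-0.3, 0.9, 0.2]
gripper_width: 0.0651
gripper_force: 0.0
time_s: 9.52
tcp_pos: [0.5061, -0.0906, 0.2459]
tool_rot: [179.8, 0.1, 103.4]
wrist_force: [0.8, 0.2, 0.3]
gripper_width: 0.0855
gripper_force: 0.0
9.625 [ 0.50689641 -0.09072211  0.24630967] [1.79694294e+02 1.31240575e-01 1.03374873e+02] [-0.03315243  0.52064293 -0.37886109]
```

View pics/s3.png

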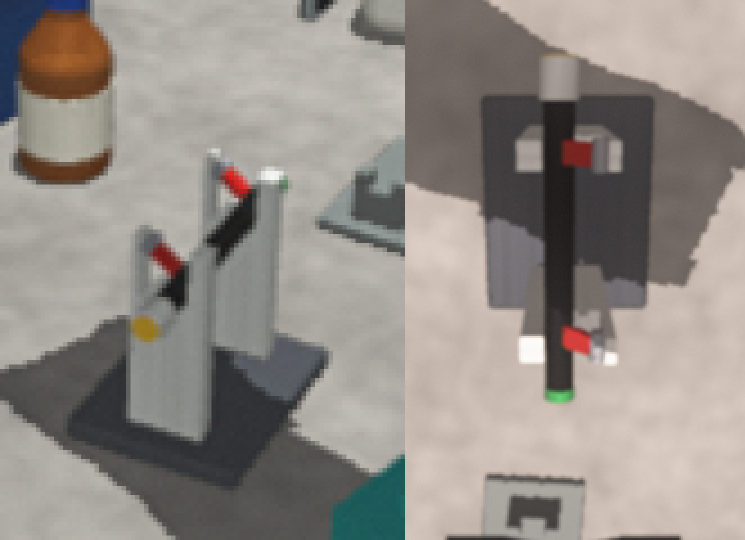

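The torch is home in both forks, with both red jaws shut over it in the side and wrist views. Now on to the orange tube.

```bash
python3 -m pendant '[[[0,0.05,0.02,-0.02,0,0,0],[0,0.1,0.042,-0.02,0,0,0],[0,0.15,0.063,-0.02,0,0,0],[0,0.2,0.084,-0.02,0,0,0],[0,0.25,0.105,-0.02,0,0,0]]]';python3 -m pendant '[[[0,0.05,0.022,0,0,0,0.13],[0,0.083,0.034,0,0,0,0.13],[0,0.083,0.034,0,0,0,0.13],[0,0.083,0.034,0,0,0,0.13]]]'
python3 - <<'E'
from h import *
w=cap('wrist'); s=monitor.observe(); print(s['time_s'],s['tcp_pos'],s['tool_rot'])
f=w['frame']; bw=cv2.cvtColor(f,cv2.COLOR_RGB2BGR); cv2.imwrite('pics/w5.png',bw)
H=cv2.cvtColor(f,cv2.COLOR_RGB2HSV); m=(H[...,0]>6)&(H[...,0]<22)&(H[...,1]>150)
n,l,st,ce=cv2.connectedComponentsWithStats(m.astype(np.uint8))
for i in range(1,n):
    if st[i,4]>60:
        a=np.argwhere(l==i)[:,::-1]; P,z=depthpt(w,a); k=P[:,2]>.12; print(st[i],ce[i],'median top z',np.median(P[:,2]))
        if k.sum()>20:
            r=cv2.minAreaRect((plane(w,a[k],.127)[:,:2]*1000).astype(np.float32)); print('cap',k.sum(),r)
v,u=np.mgrid[0:300,0:560]; uv=np.c_[u.ravel(),v.ravel()]; P,z=depthpt(w,uv); k=(np.abs(P[:,2]-.06)<.004)&(abs(P[:,0]-.556)<.06)&(abs(P[:,1]-.31)<.12)
print('rack',k.sum(),cv2.minAreaRect((P[k,:2]*1000).astype(np.float32)))
E
```

```text
time_s: 10.25
tcp_pos: [0.5495, 0.1787, 0.2618]
tool_rot: [-179.9, 0.0, 103.4]
wrist_force: [0.9, -0.9, 0.3]
gripper_width: 0.0857
gripper_force: 0.0
time_s: 10.75
tcp_pos: [0.5632, 0.2651, 0.2619]
tool_rot: [-179.9, 0.0, 99.5]
wrist_force: [0.3, 0.5, -0.2]
gripper_width: 0.0854
gripper_force: 0.0
10.8 [0.56332779 0.26471042 0.26231852] [-1.79937986e+02  2.53404945e-02  9.94428274e+01]
[274 186  20  25 425] [283.40470588 198.12      ] median top z 0.1276577227068842
cap 399 ((565.492431640625, 270.57208251953125), (16.803842544555664, 19.85770034790039), 9.560748100280762)
[358 302  16  13  87] [364.77011494 306.09195402] median top z 0.03307680039572436
rack 6320 ((556.6376953125, 319.1323547363281), (55.263309478759766, 155.18553161621094), 9.782090187072754)
```

View pics/w5.png

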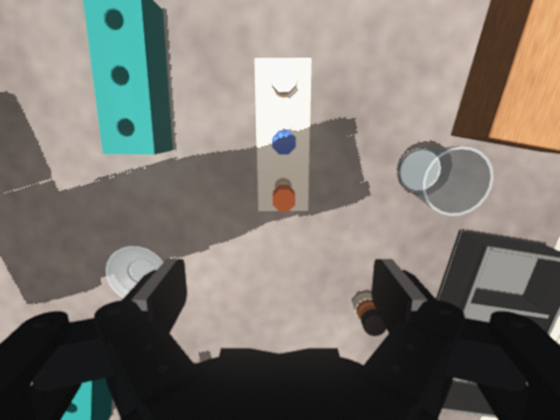

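The wrist view shows the orange cap at (283,198), nearest the gripper, with blue at (284,142) and white at (284,86). This is the white rack. I'll descend and grip.

```bash
python3 -m pendant '[[[0,0.0045,0.002,0.05,0,0,0],[0,0.0045,0.002,0.1,0,0,0],[0,0.0045,0.002,0.14,0,0,0],[0,0.0045,0.002,0.154,0,0,0],[0,0.0045,0.002,0.154,0,0,0]]]' 40;python3 -m pendant '[[[0.5,0,0,0,0,0,0],[1,0,0,0,0,0,0],[1,0,0,0,0,0,0],[1,0,0,0,0,0,0],[1,0,0,0,0,0,0]]]';python3 -m pendant '[[[1,0,0,0,0,0,0],[1,0,0,0,0,0,0],[1,0,0,0,0,0,0]]]'
```

```text
time_s: 11.42
tcp_pos: [0.5649, 0.2696, 0.109]
tool_rot: [-180.0, 0.0, 99.4]
wrist_force: [-0.1, -0.1, 0.8]
gripper_width: 0.0857
gripper_force: 0.0
time_s: 12.05
tcp_pos: [0.5653, 0.2707, 0.1095]
tool_rot: [179.9, -0.0, 99.5]
wrist_force: [0.8, 0.6, 5.3]
gripper_width: 0.0194
gripper_force: 39.4
time_s: 12.42
tcp_pos: [0.5653, 0.2707, 0.1095]
tool_rot: [179.9, -0.0, 99.5]
wrist_force: [0.5, -0.3, 5.7]
gripper_width: 0.0192
gripper_force: 39.4
```

```bash
python3 -m pendant '[[[1,0,0,-0.02,0,0,0],[1,0,0,-0.05,0,0,0],[1,0,0,-0.09,0,0,0],[1,0,0,-0.13,0,0,0],[1,0,0,-0.13,0,0,0]]]';python3 -m pendant '[[[1,-0.03,-0.025,0,0,-0.1,0],[1,-0.07,-0.06,0,0,-0.3,0],[1,-0.11,-0.095,0,0,-0.5,0],[1,-0.151,-0.128,0,0,-0.75,0],[1,-0.151,-0.128,0,0,-0.75,0]]]';python3 -m pendant '[[[1,0,0,0,0,-0.2,0],[1,0,0,0,0,-0.45,0],[1,0,0,0,0,-0.75,0],[1,0,0,0,0,-0.75,0],[1,0,0,0,0,-0.75,0]]]'
python3 - <<'E'
from h import *
s=monitor.observe(); T=R.from_euler('xyz',s['tool_rot'],degrees=True).as_matrix(); print(s['joint_positions'].round(1),s['time_s'])
low=s['tcp_pos']+T@[0,0,.0795]; b=np.array([.473,.046,.100]); print('tilt',np.degrees(np.arccos(-T[2,2])),'low',low,'move tool',((b-low)@T).round(4))
E
```

```text
time_s: 13.05
tcp_pos: [0.5659, 0.271, 0.2418]
tool_rot: [179.7, -0.1, 99.5]
wrist_force: [-0.1, -1.5, 0.2]
gripper_width: 0.0189
gripper_force: 39.6
time_s: 13.68
tcp_pos: [0.4608, 0.099, 0.2377]
tool_rot: [-179.8, 22.6, 99.6]
wrist_force: [0.3, 0.9, -1.6]
gripper_width: 0.0192
gripper_force: 39.6
time_s: 14.3
tcp_pos: [0.4636, 0.1009, 0.2382]
tool_rot: [-179.9, 44.8, 99.5]
wrist_force: [0.1, 0.1, -0.4]
gripper_width: 0.0187
gripper_force: 39.6
[ 35.5  22.2  -3.7  87.8 -39.3 124.6] 14.3
tilt 44.83133002347213 low [0.4727938  0.04560468 0.18186509] move tool [0.058  0.0003 0.0578]
```

```bash
python3 -m pendant '[[[1,0.018,0,0.018,0,0,0],[1,0.038,0,0.038,0,0,0],[1,0.052,0,0.052,0,0,0],[1,0.058,0,0.058,0,0,0],[1,0.058,0,0.058,0,0,0]]]'; python3 -m pendant '[[[1,0,0,0,0,0,0],[1,0,0,0,0,0,0],[1,0,0,0,0,0,0],[1,0,0,0,0,0,0]]]'
python3 - <<'E'
from h import *
d=cap('side'); t=cap('top'); bg=cv2.cvtColor(d['frame'],cv2.COLOR_RGB2BGR); bt=cv2.cvtColor(t['frame'],cv2.COLOR_RGB2BGR)
cv2.imwrite('pics/f.png',np.hstack([cv2.resize(bg[100:310,180:380],(400,420)),cv2.resize(bt[150:290,220:353],(399,420))]))
H=cv2.cvtColor(d['frame'],cv2.COLOR_RGB2HSV); m=(H[...,0]>3)&(H[...,0]<20)&(H[...,1]>90); m[:,:180]=0; m[:,400:]=0
n,l,st,ce=cv2.connectedComponentsWithStats(m.astype(np.uint8))
for i in range(1,n):
    if st[i,4]>8: P,z=depthpt(d,np.argwhere(l==i)[:,::-1]); print(st[i],np.median(P,0).round(3))
m=(H[...,0]>20)&(H[...,0]<32)&(H[...,1]>150); m[:,:260]=0; a=np.argwhere(m)[:,::-1]; P,z=depthpt(d,a); print('lens',len(a),np.median(P,0).round(3))
s=monitor.observe(); print(s['time_s'],s['tcp_pos'],s['tool_rot'],s['gripper_force'],abs(s['qvel']).max())
E
```

```text
time_s: 14.92
tcp_pos: [0.4636, 0.1001, 0.1573]
tool_rot: [180.0, 44.9, 99.4]
wrist_force: [0.4, -0.4, 0.0]
gripper_width: 0.0191
gripper_force: 39.6
time_s: 15.42
tcp_pos: [0.4635, 0.1006, 0.1569]
tool_rot: [180.0, 45.0, 99.5]
wrist_force: [0.5, 0.0, 0.2]
gripper_width: 0.0189
gripper_force: 39.6
[274 153  21  19 322] [ 0.723 -0.217  0.085]
[274 184  20   7  79] [ 0.719 -0.209  0.009]
[191 231  13   9  95] [0.698 0.125 0.033]
[289 233   7   7  28] [0.465 0.047 0.103]
[194 245   9   3  11] [0.698 0.127 0.003]
lens 17 [ 0.487 -0.011  0.099]
15.525 [0.46340702 0.10048798 0.1568248 ] [-179.99352578   44.99374687   99.48349366] 39.621302895247936 0.10252798428941684
```

View pics/f.png

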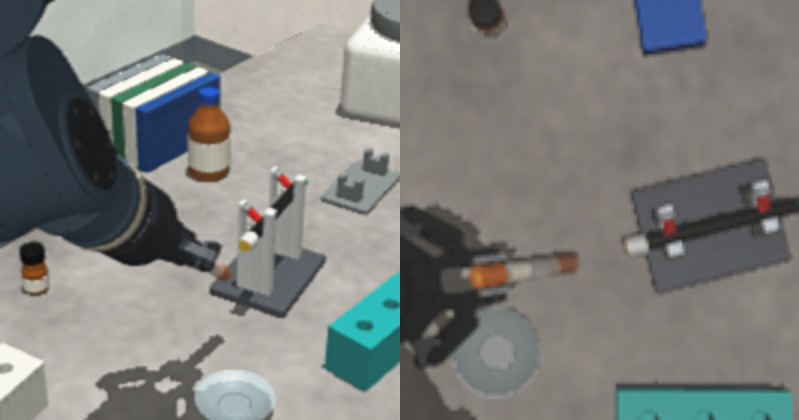

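The tube is held at 45° with its copper end in front of the lens. The measured sediment surface is at (.465,.047,.103), against a beam spot of about (.473,.046,.100). The torch is home and the jaws are shut.

```bash
python3 -c "
from workcell import robot
print(robot.job_done())"
```

```text
the job is handed in; nothing more can be done
None
```

I handed the job in at about 15.5 s of the 58 s allowed: the torch is home in both forks with the jaws shut, and the orange-capped tube is held at 45° with its copper end about 6 cm in front of the lens, but the hand-in gave no verdict.

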